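# Gauge the depth of a stem bore in a sawn tibia

## Robot

A 6-joint arm with a two-finger parallel gripper is mounted at the origin on the work surface. World frame = base frame: x ahead of the robot, y to its left, z up, the work surface at z = 0. Lengths are in m, angles in rad, forces in N, time in s.
With the tool pointing down it reaches from about 0.425 to 0.95 m from the base axis. Payload 3.5 kg.
Tool frame: the origin (TCP) lies on the centre line of the jaws, within the pads' length; the fingertips stand 25 mm ahead of it and the grasp point (between the pads) lies 6 mm ahead of it (ctrl.finger_overhang is the distance from the TCP to the fingertips, in m); z points along the fingers, y is the line along which they close (so a half turn about z gives the same grasp; the last joint's range is limited). The gripper opens to 85 mm and grips with 20 to 120 N. Pads are 22 mm wide; open, the fingers measure 114 mm over their backs; the gripper's body (76 mm by 85 mm) begins 54 mm behind the grasp point. The pads swing forward as they close: fully open they stand 13 mm farther back than shut.
Start: joints at [-1.393, 0.286, 1.577, -0, 1.279, -0.15], TCP at [0.217, -0.639, 0.256] pointing down, gripper open.
Joint ranges: [-2.77, 2.77], [-0.9, 2.22], [0.21, 2.48], [-1.53, 4.67], [0.24, 2.81], [-2.84, 2.84]. Speed limits (rad/s): [2.79, 2.79, 3.14, 3.14, 3.14, 3.14].

## Interface

Orientations are given as a unit quaternion [x, y, z, w].
In Python, from plant import get_state, imaging, job, ctrl gives the robot as it stands.
- The arm moves only by the tool jog_arm, never from a script. Its argument "increments" is a list of rows, each an object of numbers: "dx", "dy", "dz": the shift along the world's x, y, z each as a share of 12 cm, from -1 to 1; "ax", "ay", "az": the turn, a rotation vector about the world's x, y, z each as a share of pi/2 rad, from -1 to 1; "gripper": the gripper command: -1 is shut, 1 is fully open, values between are in proportion. A call has 1 to 10 rows; each row is the pose to reach, as a shift and turn from the pose commanded when the call began; what a row does not reach only later rows make up. A row lasts 1/10 s, in which the tool goes at most 50 mm and 8.59 degrees, less where a joint would pass 70% of its speed; a pose out of reach is approached as far as the arm can. A call with a number of a shift or a turn outside -1 to 1 is refused whole. A call with a gripper value outside its range is refused whole. The fingers move at their own pace and stop on an object; "force" is the grip in N (left out, the last holds). Time passes only in rows, so rows that repeat a pose let the fingers close. It gives the time, the measured TCP pose, the force, the opening and the grip force at its end, in the units of the state.
- get_state(): the state, without advancing time (a new reading comes with each control period).
- imaging.read_camera(name): name is "side" or "top" or "wrist"; returns a dict with "frame" (400x640x3 uint8, blue, green, red), "depth" (400x640 float32, m along the optical axis (not along the pixel's ray), 0 where there is no reading), "camera_matrix" (3x3 intrinsics, pixels), "dist" ([k1, k2, p1, p2, k3] as OpenCV has them; the pictures are not rectified), "extrinsics" (4x4, takes a point from camera to world coordinates); the wrist camera has in their place "mount" (4x4, takes a point from camera to tool coordinates, whose origin is the TCP and whose axes are the flange's). Camera axes: x right, y up, looking along -z (the intrinsics and any distortion apply to the point x, -y, -z); pixel columns grow to the right and rows downward; lengths in m; the calibration is good to about 2 mm. A picture is of the moment at which its call begins: read the wrist's pose just before it.
- job.sign_off(): hands the job in; it is judged then, once.
The state is a dict: "time": time; "qpos": joint angles; "dq": joint speeds; "joint_efforts": joint torques, N m; "eef_pos": TCP position; "tcp_rot": TCP orientation; "contact_force": force on the tool from outside, world axes, zero at the start; "wrist_torque": the same for the moment, N m; "opening": opening from 0.0 (shut) to 1.0 (fully open); "finger_force": force on a finger pad.
Only numpy, scipy, OpenCV 4.12 (cv2) and the standard library are available. Lean on these libraries where they do the work, as an engineer would, in place of code of your own. Each camera call takes 0.05 s, during which the arm holds its last target. There are 200 camera calls.

## Task

Take the depth gauge, the instrument with the sliding stop collar on its rod, out of the instrument rack and lower it upright into the hole drilled in the bone in the vice, pressing gently until the tip bottoms out with the collar flush on the sawn face, and hold it there for a good second so that the collar marks the depth. Draw it straight out and slide it back into its empty slot in the rack, fully home and hanging upright, with the collar still at the mark, and let go. Do not force the gauge against the bone, let it topple, or disturb the other instruments and things on the table.

Things in the scene. Friction and masses are not known exactly. Their poses are not given: they have to be found in the camera images.
- gauge_handle (a point): Centre of the depth gauge's handle: rectangular, flat-sided, black, 26 mm along x, 22 mm along y, 62 mm tall (31 mm above and below this point). The gauge (about 0.2 kg) hangs upright in any of the rack's four slots; no other instrument there has a flat-sided handle or a collar on its rod. z points up along the gauge, x along the flat of its neck and along the rack's slot.
- gauge_tip (a point): Bevelled tip of the gauge's rod, on its axis, 135 mm below the handle's centre and 100 mm below the guard's underside; axes as gauge_handle.
- gauge: The gauge as a whole. Origin on its axis at the underside of its steel guard plate (34 by 30 mm, 4 mm thick), 35 mm below the handle's centre; this rests on the rack's comb plate. Below it: a flat neck 16 mm wide (x), 5 mm thick (y), 28 mm tall, then a round rod of 8 mm diameter, 72 mm long. Handle, neck and rod share one axis, z up.
- stop (a joint): Place of the stop collar on the rod, in m: 0 with its underside 10 mm above the tip, growing towards the handle, up to 0.050; it starts between 0 and 0.014. A knurled steel ring, 22 mm in diameter, 10 mm tall, too wide for the rack's slots and the bore; it slides when pushed with about 3 N and otherwise stays where it is.
- stop_face (a point): Centre of the collar's underside, on the rod's axis.
- vice: Small blue bench vice, fixed, with the lower end of a cream synthetic tibia upright in its jaws. Origin on the table under the bore. Its screw and tommy bar reach 105 mm along its -x. The jaws end 96 mm, the sawn face 130 mm above the table; a bone stump 16 by 11 mm stands 11 mm above the face, centred 28 mm from the bore's axis along the vice's -y.
- bore_mouth (a point): Centre of the mouth of the upright round blind bore in the bone, in the sawn face, 130 mm above the table. The bore is 13 mm wide and the face (about 41 by 50 mm) is flat and level; z up.
- bore_floor (a point): Centre of the flat bottom of the bore, 44 mm below its mouth.
- rack: Fixed metal rack. Origin on the table under its middle, z up; 256 mm along y. Its comb plate (6 mm thick, top 125 mm above the table) spans x = -30 to +30 mm. Four slots, 9 mm wide, at y = -90, -30, +30, +90 mm, open to -x (robot's side), end at x = +12 mm. Instruments slide out and in level, along x. The gauge starts with its axis at x = +2 mm; fully home is +4 mm, its neck on the slot's end.
- driver_handle (a point): Half-way up the handle of a screwdriver with a round fluted black handle (25 mm in diameter, 66 mm tall), loose in another rack slot. Leave it.
- tamp_handle (a point): Half-way up the handle of a bone tamp, all steel, with a thin handle and a 24 mm striking head (63 mm tall), loose in another rack slot. Leave it.
- curette_handle (a point): Half-way up the handle of a curette with a slim grey waisted handle (20 mm in diameter, 72 mm tall), loose in another rack slot. Leave it.
- foot: Cream skeleton foot model, 200 by 80 by 45 mm, lying loose on the table. Origin under its middle. Leave it.
- heel: Cream heel-bone model, 76 by 42 by 42 mm, loose on the table. Origin under its middle. Leave it.
- mallet: Steel mallet with a black handle, 235 mm long, head 40 mm thick, lying at the right of the table. Origin on the table near its middle. Leave it.
- cutter: Red-handled bone cutter, about 165 by 65 mm, lying at the left of the table. Origin on the table near its middle. Leave it.
- pen: White marking pen with a black cap, 135 mm long, 11 mm thick, lying in front of the robot. Origin on the table near its middle. Leave it.
There are look-alikes about, which are no part of the job. What is shaped like the vice but orange is not meant.

How it is judged:
On the way:
1. the gauge, held upright in the gripper, has its tip on the bottom of the bore and its collar flush on the sawn face (z of gauge_tip in the frame of bore_floor below 0.0015 m and horizontal distance between gauge_tip and bore_floor below 0.005 m and z of stop_face in the frame of bore_mouth below 0.0015 m and angle between gauge's own z axis and vertical below 0.08 rad and contact force between the fingers and gauge above 1 N), for 0.8 s.
At the end, for the whole second after the job is handed in: The gauge hangs at rest in a slot of the rack, let go: guard plate resting on the comb plate (within 3 mm), upright within 0.08 rad, not more than 7 mm short of the slot's end; its collar still stands at the bore's depth, 44 mm from the tip (joint 0.034), within 2 mm (z of gauge in the frame of rack between 0.122 and 0.128 m and x of gauge in the frame of rack between -0.003 and 0.01 m and y of gauge in the frame of rack between -0.1 and 0.1 m and angle between gauge's own z axis and vertical below 0.08 rad and value of joint stop between 0.032 and 0.036 m and linear speed of gauge below 0.02 m/s); the robot touches nothing.
It fails at once if the gauge is forced against the bone or vice (over 50 N) (contact force between gauge and vice above 50 N).
It fails at once if the gauge is toppled or dropped on its side (angle between gauge's own z axis and vertical above 0.5 rad).
It fails at once if another instrument in the rack is shifted by more than 15 mm (distance of any of driver_handle, tamp_handle, curette_handle from where it was at the start of the episode above 0.015 m).
It fails at once if something else on the table is shifted by more than 20 mm (distance of any of foot, heel, mallet, cutter, pen from where it was at the start of the episode above 0.02 m).
It also fails if it takes over 69 s, if anything falls off the work surface, if the arm or the gripper's body presses on something with over 40 N, if the wrist force passes 120 N, or if a joint passes its speed limit or range.

## Working session

There is one attempt and no reset: what is moved stays moved. The work goes in short steps, Python scripts to look and compute and a tool call to move; the robot and the scene stay as the last step left them, time stands still between calls to the robot, and variables do not carry over. Pictures are saved under pics/ and viewed, at most 10 in all, crops included, and the job is handed in when it is done.

Besides the shell and the picture viewer there is one more tool, called after "Request:" as name([rows], argument=value, ...), one row to a line, values as JSON. jog_arm: Moves the arm, as the interface text tells. Shift numbers are shares of 12 cm and turn numbers shares of pi/2 rad, none past 1 either way. Its arguments: {"type":"object","properties":{"increments":{"type":"array"},"force":{"type":"number"}},"required":["increments"]}

```bash
mkdir -p pics; ls; cat > h.py <<'E'
import numpy as np, cv2, pickle
from scipy.spatial.transform import Rotation as R
from plant import get_state, imaging, job, ctrl
def snap(n,tag):
    s=get_state(); c=imaging.read_camera(n); c=dict(c)
    if 'mount' in c:
        T=np.eye(4);T[:3,:3]=R.from_quat(s['tcp_rot']).as_matrix();T[:3,3]=s['eef_pos'];c['extrinsics']=T@np.array(c['mount'])
    pickle.dump(c,open(f'{tag}.pkl','wb')); cv2.imwrite(f'pics/{tag}.png',c['frame']); return c
def load(tag): return pickle.load(open(f'{tag}.pkl','rb'))
def ray(c,u,v):
    p=cv2.undistortPoints(np.array([[[u,v]]],float),np.array(c['camera_matrix']),np.array(c['dist']))[0,0]
    E=np.array(c['extrinsics']); return E[:3,3],E[:3,:3]@np.array([p[0],-p[1],-1])
def atz(c,u,v,z):
    o,d=ray(c,u,v); return o+d*(z-o[2])/d[2]
def dep(c,u,v):
    o,d=ray(c,u,v); return o+d*c['depth'][int(round(v)),int(round(u))]
def cloud(c):
    v,u=np.mgrid[0:400,0:640]; p=cv2.undistortPoints(np.stack([u.ravel(),v.ravel()],1).astype(float)[:,None],np.array(c['camera_matrix']),np.array(c['dist']))[:,0]
    E=np.array(c['extrinsics']); d=c['depth'].ravel()[:,None]
    return (E[:3,3]+(np.c_[p[:,0],-p[:,1],-np.ones(len(p))]*d)@E[:3,:3].T).reshape(400,640,3)
def proj(c,P):
    E=np.linalg.inv(np.array(c['extrinsics']));q=E[:3,:3]@np.array(P)+E[:3,3];q=q*[1,-1,-1]
    return cv2.projectPoints(q[None],np.zeros(3),np.zeros(3),np.array(c['camera_matrix']),np.array(c['dist']))[0][0,0]
E
python3 - <<'E'
from h import *
for n in('top','side','wrist'):
    c=snap(n,n+'0'); print(n,np.round(c['extrinsics'],3).tolist(),np.round(c['camera_matrix'],1).tolist())
a=cv2.imread('pics/top0.png');b=cv2.imread('pics/side0.png')
print(get_state())
E
```

```text
pics
top [[-0.007, 0.992, -0.125, 0.365], [-1.0, -0.008, -0.008, -0.017], [-0.009, 0.125, 0.992, 1.445], [0.0, 0.0, 0.0, 1.0]] [[432.1, 0.0, 318.4], [0.0, 432.1, 202.7], [0.0, 0.0, 1.0]]
side [[-0.817, 0.457, -0.353, 0.145], [-0.577, -0.639, 0.509, 0.535], [0.007, 0.619, 0.785, 0.946], [0.0, 0.0, 0.0, 1.0]] [[388.6, 0.0, 325.8], [0.0, 388.6, 200.8], [0.0, 0.0, 1.0]]
wrist [[0.321, 0.9, 0.294, 0.292], [-0.947, 0.306, 0.097, -0.614], [-0.003, -0.31, 0.951, 0.373], [0.0, 0.0, 0.0, 1.0]] [[351.2, 0.0, 323.0], [0.0, 351.2, 199.5], [0.0, 0.0, 1.0]]
{'time': 0.15, 'qpos': array([-1.39298202e+00,  2.87001165e-01,  1.57784614e+00, -3.30761904e-05,
        1.27861830e+00, -1.50013043e-01]), 'dq': array([ 0.00166243, -0.00423288, -0.0031233 , -0.00034444, -0.00176731,
       -0.00106349]), 'joint_efforts': array([ 2.51625017e-03, -4.06598675e+01, -2.93141609e+01,  1.18622756e-05,
        3.94645802e-03,  9.16062277e-06]), 'eef_pos': array([ 0.21726953, -0.63857788,  0.25523596]), 'tcp_rot': array([ 9.86594992e-01,  1.63185308e-01, -2.88483782e-05, -9.36165043e-04]), 'contact_force': array([-0.23123168, -0.33781769,  0.04432747]), 'wrist_torque': array([ 0.03822604, -0.01822279,  0.01582715]), 'finger_force': 0.0, 'opening': 0.9971786671610692}
```

View pics/top0.png

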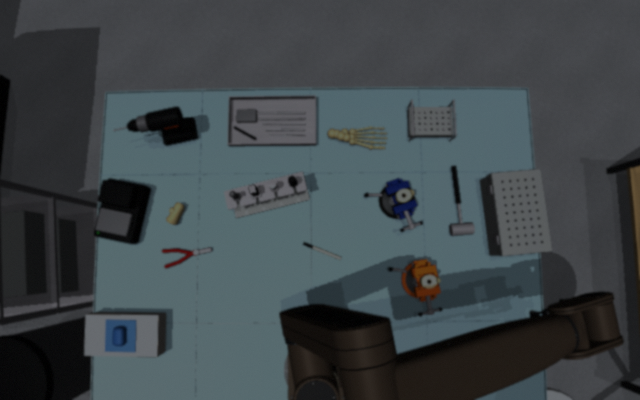

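View pics/side0.png

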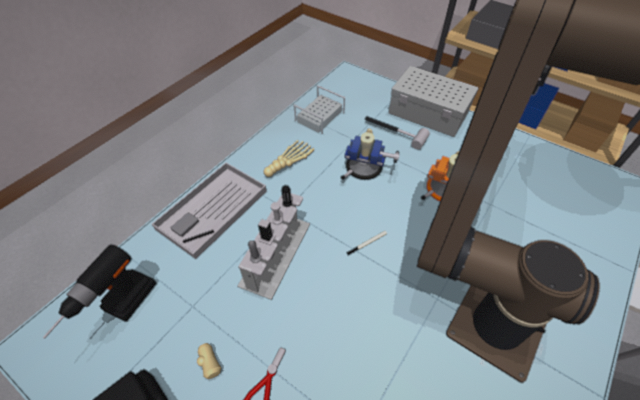

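Top view: rack at (268,193) with four instruments at about (237,196), (254,190), (276,188) and (294,181). The blue vice is at (403,197) and the orange decoy at (425,280). In the side view there are two black-handled candidates, at (265,231) and (286,195). I'll confirm in an enlarged crop.

```bash
python3 - <<'E'
from h import *
a=load('side0')['frame'][175:305,225:325];b=load('top0')['frame'][160:235,215:325]; d=load('top0')['frame'][165:240,355:435]
g=lambda i,w,h:cv2.convertScaleAbs(cv2.resize(i,(w,h),interpolation=cv2.INTER_CUBIC),alpha=1.5)
o=np.zeros((600,800,3),np.uint8)
o[:598,:460]=g(a,460,598); o[:231,460:800]=g(b,340,231); o[240:559,460:800]=g(d,340,319)
cv2.imwrite('pics/c1.png',o)
for t in('top0','side0'):
    c=load(t);C=cloud(c);
    hsv=cv2.cvtColor(c['frame'],cv2.COLOR_BGR2HSV)
    m=(C[...,2]>.1)&(C[...,2]<.25)&(C[...,0]>.3)&(C[...,0]<.8)&(C[...,1]>-.1)&(C[...,1]<.4)
    P=C[m]; m2=P[:,2]<.135
    print(t,len(P),P.min(0),P.max(0))
    if m2.sum()>20:
        r=cv2.minAreaRect((P[m2][:,:2]*1000).astype(np.float32));print(r, np.median(P[m2][:,2]))
    b=P[P[:,2]>.15]
    # cluster
    from scipy.cluster.vq import kmeans2
    for h in np.unique(0): pass
    L=cv2.connectedComponentsWithStats((m&(C[...,2]>.15)).astype(np.uint8))
    for i in range(1,L[0]):
        if L[2][i,4]>8: q=C[L[1]==i]; print(L[3][i],len(q),q.mean(0).round(4),q[:,2].max().round(4))
    v=(hsv[...,0]>15)&(hsv[...,0]<40)&(C[...,2]>.115)&(C[...,2]<.16)&(C[...,1]<-.1)&(C[...,0]>.5)
    q=C[v]; print('bone',len(q), q.mean(0) if len(q) else '', np.median(q[:,2]) if len(q) else '')
E
```

```text
top0 1513 [0.51385978 0.0307532  0.10116962] [0.63165205 0.28560466 0.20372479]
((571.69482421875, 157.7684326171875), (61.41404724121094, 255.47494506835938), 13.899678230285645) 0.12692849615774726
[292.05405405 180.04054054] 74 [0.5919 0.07   0.1843] 0.1968
[272.05263158 184.        ] 57 [0.5802 0.129  0.1869] 0.1941
[253.02197802 189.62637363] 91 [0.5639 0.1853 0.1864] 0.2001
[233.29090909 194.45454545] 55 [0.5501 0.244  0.1855] 0.2037
bone 42 [ 0.55313908 -0.28237312  0.13232093] 0.13207364693272527
side0 2179 [0.51363714 0.02848993 0.10052896] [0.6257788  0.28519701 0.20009241]
((571.2417602539062, 157.12289428710938), (61.193763732910156, 253.7585906982422), 13.609563827514648) 0.12474069247444042
[285.46376812 192.39130435] 138 [0.5907 0.0743 0.1759] 0.1937
[274.98113208 207.91509434] 106 [0.5787 0.1299 0.1791] 0.1908
[264.23036649 227.62303665] 191 [0.5619 0.1898 0.1785] 0.1955
[252.5042735  247.31623932] 117 [0.5478 0.2468 0.1787] 0.2001
bone 191 [ 0.55166423 -0.3393195   0.12637378] 0.12861242603668444
```

View pics/c1.png

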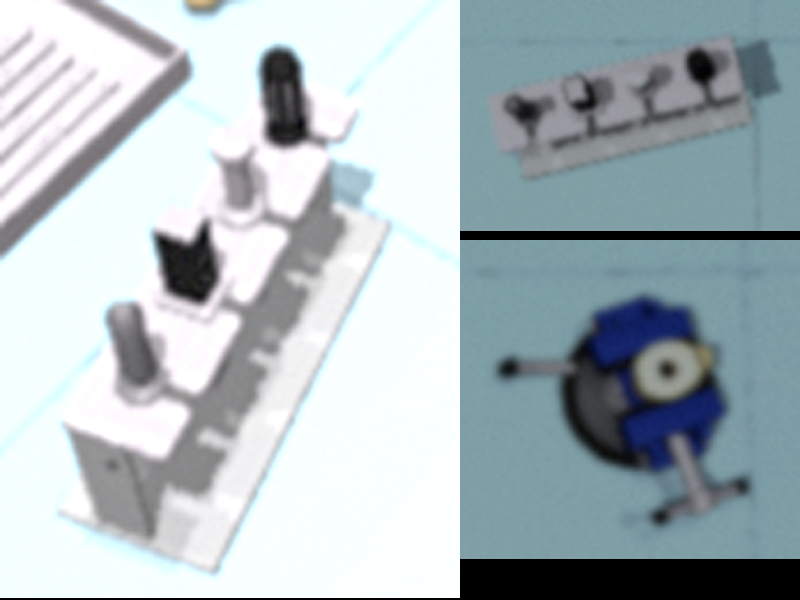

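The gauge is the second from the left: side view (265,231), top view (253,190), rack slot y=+30. It alone has a square black handle on a guard plate. The (286,195) one is round and fluted, so that's the driver. The other two are grey, the tamp and the curette. I'll head to above the blue vice while turning the tool so the jaws close along the rack's x.

Request:
jog_arm([
  {"dx": 0.2, "dy": 0.2, "dz": 0.7, "az": 0.1},
  {"dx": 0.6, "dy": 0.6, "dz": 0.7, "az": 0.2},
  {"dx": 1, "dy": 1, "dz": 0.7, "az": 0.3},
  {"dx": 1, "dy": 1, "dz": 0.7, "az": 0.4},
])

```text
$.increments[0]: bad value
```

Request:
jog_arm([
  {"dx": 0.4, "dy": 0.4, "az": 0.1},
  {"dx": 0.8, "dy": 0.8, "az": 0.2},
  {"dx": 1, "dy": 1, "az": 0.3},
  {"dx": 1, "dy": 1, "az": 0.35},
])

```text
$.increments[0]: bad value
```

Request:
jog_arm([
  {"dx": 0.4, "dy": 0.4, "az": 0.1},
  {"dx": 0.75, "dy": 0.8, "az": 0.193},
  {"dx": 0.75, "dy": 0.95, "az": 0.193},
  {"dx": 0.75, "dy": 0.95, "az": 0.193},
  {"dx": 0.75, "dy": 0.95, "az": 0.193},
  {"dx": 0.75, "dy": 0.95, "az": 0.193},
])

```text
$.increments[0]: bad value
```

```bash
python3 - <<'E'
from h import *
s=get_state();print(s['time'],s['eef_pos'],R.from_quat(s['tcp_rot']).as_matrix().round(3).tolist(),s['dq'].round(3),s['qpos'].round(3))
c=snap('wrist','w1'); print(proj(c,[.553,-.283,.13]))
cv2.imwrite('pics/w1b.png',cv2.convertScaleAbs(c['frame'],alpha=1.6))
E
```

```text
0.15 [ 0.21726953 -0.63857788  0.25523596] [[0.947, 0.322, -0.0], [0.322, -0.947, 0.002], [0.0, -0.002, -1.0]] [ 0.002 -0.004 -0.003 -0.    -0.002 -0.001] [-1.393  0.287  1.578 -0.     1.279 -0.15 ]
[ -371.13909779 -1052.12884998]
```

View pics/w1b.png

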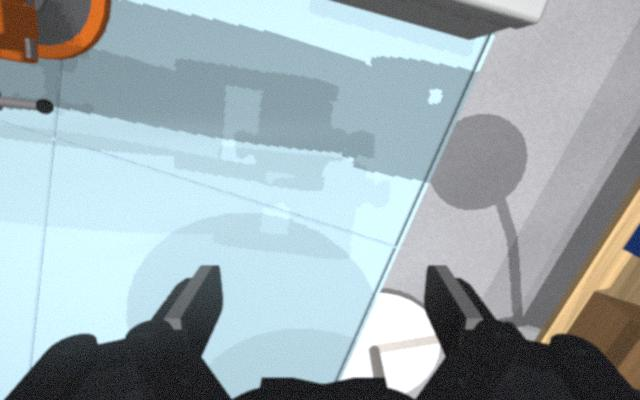

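The moves were refused because rows need every field. The picture only shows the table, with the orange vice at the top left and the fingers at the bottom. Resending full rows.

Request:
jog_arm([
  {"dx": 0.2, "dy": 0.2, "dz": 0.7, "ax": 0, "ay": 0, "az": 0.1, "gripper": 1},
  {"dx": 0.6, "dy": 0.6, "dz": 0.7, "ax": 0, "ay": 0, "az": 0.2, "gripper": 1},
  {"dx": 1, "dy": 1, "dz": 0.7, "ax": 0, "ay": 0, "az": 0.3, "gripper": 1},
  {"dx": 1, "dy": 1, "dz": 0.7, "ax": 0, "ay": 0, "az": 0.4, "gripper": 1},
])

```text
time: 0.6
eef_pos: [0.3334, -0.5228, 0.3404]
tcp_rot: [0.893, 0.45, 0.0, 0.001]
contact_force: [1.0, 0.3, 0.3]
opening: 0.998
finger_force: 0.0
```

Request:
jog_arm([
  {"dx": 0.4, "dy": 0.4, "dz": 0, "ax": 0, "ay": 0, "az": 0.1, "gripper": 1},
  {"dx": 0.8, "dy": 0.8, "dz": 0, "ax": 0, "ay": 0, "az": 0.2, "gripper": 1},
  {"dx": 1, "dy": 1, "dz": 0, "ax": 0, "ay": 0, "az": 0.3, "gripper": 1},
  {"dx": 1, "dy": 1, "dz": 0, "ax": 0, "ay": 0, "az": 0.35, "gripper": 1},
])

```text
time: 1.0
eef_pos: [0.455, -0.4004, 0.3392]
tcp_rot: [0.736, 0.677, 0.001, -0.0]
contact_force: [-0.2, -0.5, 0.5]
opening: 0.996
finger_force: 0.0
```

Request:
jog_arm([
  {"dx": 0.4, "dy": 0.4, "dz": 0, "ax": 0, "ay": 0, "az": 0.1, "gripper": 1},
  {"dx": 0.75, "dy": 0.8, "dz": 0, "ax": 0, "ay": 0, "az": 0.193, "gripper": 1},
  {"dx": 0.75, "dy": 0.95, "dz": 0, "ax": 0, "ay": 0, "az": 0.193, "gripper": 1},
  {"dx": 0.75, "dy": 0.95, "dz": 0, "ax": 0, "ay": 0, "az": 0.193, "gripper": 1},
  {"dx": 0.75, "dy": 0.95, "dz": 0, "ax": 0, "ay": 0, "az": 0.193, "gripper": 1},
  {"dx": 0.75, "dy": 0.95, "dz": 0, "ax": 0, "ay": 0, "az": 0.193, "gripper": 1},
])

```text
time: 1.6
eef_pos: [0.5422, -0.2905, 0.339]
tcp_rot: [0.629, 0.777, -0.0, -0.0]
contact_force: [-0.7, -0.4, 0.4]
opening: 0.999
finger_force: 0.0
```

```bash
python3 - <<'E'
from h import *
s=get_state();print(s['time'],s['eef_pos'],R.from_quat(s['tcp_rot']).as_matrix().round(3).tolist(),s['dq'].round(3),s['qpos'].round(3))
c=snap('wrist','w1'); print(proj(c,[.553,-.283,.13]))
C=cloud(c); hsv=cv2.cvtColor(c['frame'],cv2.COLOR_BGR2HSV)
m=(C[...,2]>.122)&(C[...,2]<.136)&(hsv[...,1]<140)
L=cv2.connectedComponentsWithStats(m.astype(np.uint8))
for i in range(1,L[0]):
    if L[2][i,4]>50: q=C[L[1]==i]; print(L[2][i],q.mean(0),np.median(q[:,2]),q.min(0),q.max(0))
cv2.imwrite('pics/w1b.png',cv2.convertScaleAbs(c['frame'],alpha=1.4))
E
```

```text
1.6 [ 0.54216213 -0.29049211  0.33904658] [[-0.208, 0.978, -0.0], [0.978, 0.208, -0.0], [-0.0, -0.001, -1.0]] [-0.018  0.001 -0.001  0.002  0.002  0.   ] [-6.560e-01  1.040e-01  1.637e+00 -1.000e-03  1.400e+00 -8.650e-01]
[337.13634473 167.32729404]
[ 317  129   44   58 1721] [ 0.55166183 -0.2708748   0.13007715] 0.1301047575433491 [ 0.53056846 -0.30007096  0.12220974] [ 0.57235736 -0.24683285  0.13583066]
[  30  143   51   59 2012] [ 0.29091765 -0.34015813  0.12952383] 0.12999325388353153 [ 0.26782845 -0.36981647  0.12200759] [ 0.30993806 -0.31631294  0.135983  ]
```

View pics/w1b.png

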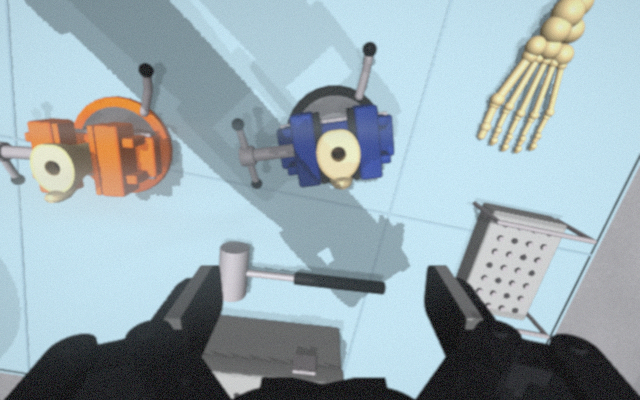

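Blue vice bore at about (338,154), with the stump below at (342,183). The orange decoy is at (52,167). I'll refine the bore centre from the dark blob in the wrist and top views.

```bash
cat >> h.py <<'E'
def blob(c,u,v,r,th=None):
    g=cv2.cvtColor(c['frame'],cv2.COLOR_BGR2GRAY).astype(float)[v-r:v+r+1,u-r:u+r+1]
    hi=np.percentile(g,85); w=np.clip(hi*.8-g,0,None); y,x=np.mgrid[v-r:v+r+1,u-r:u+r+1]
    return (w*x).sum()/w.sum(),(w*y).sum()/w.sum()
E
python3 - <<'E'
from h import *
w=load('w1');t=load('top0')
b=blob(w,338,154,11); print(b,atz(w,*b,.13))
tu,tv=np.round(proj(t,atz(w,*b,.13))).astype(int); b2=blob(t,tu,tv,3); print((tu,tv),b2,atz(t,*b2,.13))
o1,d1=ray(w,*b);o2,d2=ray(t,*b2)
k=np.linalg.lstsq(np.c_[d1,-d2],o2-o1,rcond=None)[0];print(o1+d1*k[0],o2+d2*k[1])
E
```

```text
(np.float64(337.9159709324341), np.float64(153.58059397370934)) [ 0.55082733 -0.26999597  0.13      ]
(np.int64(404), np.int64(195)) (np.float64(403.3656750158242), np.float64(195.00678180667327)) [ 0.55216404 -0.26885612  0.13      ]
[ 0.54957705 -0.26726479  0.14568938] [ 0.54995769 -0.26589165  0.14548068]
```

Request:
jog_arm([
  {"dx": 0, "dy": 0.4, "dz": 0.1, "ax": 0, "ay": 0, "az": 0, "gripper": 1},
  {"dx": 0, "dy": 0.8, "dz": 0.1, "ax": 0, "ay": 0, "az": 0, "gripper": 1},
  {"dx": 0, "dy": 1, "dz": 0.1, "ax": 0, "ay": 0, "az": 0, "gripper": 1},
])

```text
time: 1.95
eef_pos: [0.5421, -0.1688, 0.3519]
tcp_rot: [0.63, 0.777, 0.0, 0.0]
contact_force: [0.2, -0.4, -0.6]
opening: 0.997
finger_force: 0.0
```

Request:
jog_arm([
  {"dx": 0, "dy": 0.4, "dz": 0, "ax": 0, "ay": 0, "az": 0, "gripper": 1},
  {"dx": 0, "dy": 0.8, "dz": 0, "ax": 0, "ay": 0, "az": 0, "gripper": 1},
  {"dx": 0, "dy": 1, "dz": 0, "ax": 0, "ay": 0, "az": 0, "gripper": 1},
])

```text
time: 2.25
eef_pos: [0.5421, -0.0483, 0.3515]
tcp_rot: [0.629, 0.777, 0.0, -0.0]
contact_force: [-0.3, -0.5, -0.6]
opening: 1.001
finger_force: 0.0
```

Request:
jog_arm([
  {"dx": 0, "dy": 0.4, "dz": 0, "ax": 0, "ay": 0, "az": 0, "gripper": 1},
  {"dx": 0, "dy": 0.8, "dz": 0, "ax": 0, "ay": 0, "az": 0, "gripper": 1},
  {"dx": 0, "dy": 1, "dz": 0, "ax": 0, "ay": 0, "az": 0, "gripper": 1},
])

```text
time: 2.55
eef_pos: [0.5423, 0.0717, 0.3515]
tcp_rot: [0.629, 0.777, 0.0, -0.0]
contact_force: [0.4, -0.6, 0.1]
opening: 1.0
finger_force: 0.0
```

Request:
jog_arm([
  {"dx": 0, "dy": 0.4, "dz": 0, "ax": 0, "ay": 0, "az": 0, "gripper": 1},
  {"dx": 0.1, "dy": 0.6, "dz": 0, "ax": 0, "ay": 0, "az": 0.017, "gripper": 1},
  {"dx": 0.1, "dy": 0.6, "dz": 0, "ax": 0, "ay": 0, "az": 0.017, "gripper": 1},
  {"dx": 0.1, "dy": 0.6, "dz": 0, "ax": 0, "ay": 0, "az": 0.017, "gripper": 1},
  {"dx": 0.1, "dy": 0.6, "dz": 0, "ax": 0, "ay": 0, "az": 0.017, "gripper": 1},
])

```text
time: 3.05
eef_pos: [0.5547, 0.1406, 0.3511]
tcp_rot: [0.62, 0.785, -0.0, -0.0]
contact_force: [0.4, -0.3, -0.3]
opening: 0.999
finger_force: 0.0
```

```bash
python3 - <<'E'
from h import *
s=get_state();print(s['time'],s['eef_pos'],s['tcp_rot'])
c=snap('wrist','w2'); C=cloud(c)
for p in ([.566,.187,.191],[.566,.187,.16]): print(proj(c,p))
m=(C[...,2]>.118)&(C[...,2]<.131)&(C[...,1]>-.05)
P=C[m];print(cv2.minAreaRect((P[:,:2]*1000).astype(np.float32)),np.median(P[:,2]))
m=(C[...,2]>.183)&(C[...,2]<.25)&(C[...,1]>-.05)&(C[...,0]>.5)&(C[...,0]<.65)
L=cv2.connectedComponentsWithStats(m.astype(np.uint8))
for i in range(1,L[0]):
    if L[2][i,4]>30: q=C[L[1]==i]; print(L[2][i],L[3][i],q.mean(0).round(4),np.median(q[:,2]).round(4),[(v if isinstance(v,float) else np.round(v,1)) for v in cv2.minAreaRect((q[:,:2]*1000).astype(np.float32))])
cv2.imwrite('pics/w2b.png',cv2.convertScaleAbs(c['frame'],alpha=1.4))
E
```

```text
3.05 [0.5547077  0.14059934 0.35110262] [ 6.19619500e-01  7.84902273e-01 -3.11187652e-04 -2.23906921e-06]
[352.2712517  134.45796452]
[349.4738862  129.68475322]
((570.3272094726562, 156.91807556152344), (60.099090576171875, 251.73675537109375), 13.780817985534668) 0.1251890525583591
[340  38  26  29 598] [352.28762542  51.93143813] [0.5505 0.2445 0.194 ] 0.1941 [array([550.9, 244.9]), array([18.6, 19.1]), 16.42662239074707]
[335 120  33  28 878] [350.61731207 133.4214123 ] [0.5644 0.1876 0.192 ] 0.1927 [array([565.2, 187.1]), array([25.5, 21.3]), 13.669035911560059]
[336 191  28  28 610] [349.19672131 204.44918033] [0.579  0.1291 0.1873] 0.1873 [array([579.4, 128.6]), array([22.9, 24. ]), 14.535957336425781]
[335 254  27  26 516] [348.00968992 266.24031008] [0.5925 0.0731 0.189 ] 0.1903 [array([593.2,  71.8]), array([23.7, 21.2]), 14.346671104431152]
```

View pics/w2b.png

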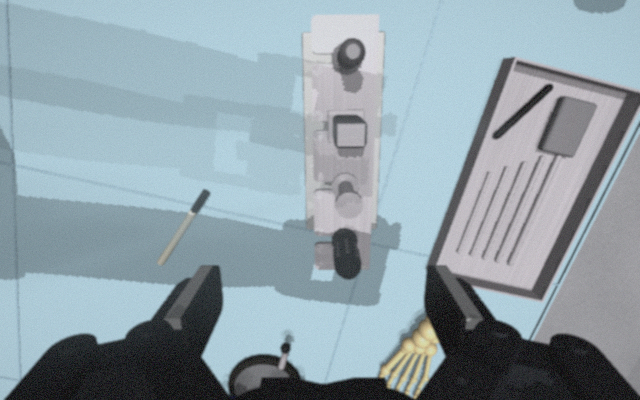

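The gauge handle is at (351,133): centre (0.565, 0.187), top z 0.192 (expected 0.191), 25.5×21.3 mm, yaw 13.7°. All of this fits. The slot mouths face left, towards -x. Going down onto it.

Request:
jog_arm([
  {"dx": 0.086, "dy": 0.387, "dz": 0, "ax": 0, "ay": 0, "az": 0.003, "gripper": 0.3},
  {"dx": 0.086, "dy": 0.387, "dz": 0, "ax": 0, "ay": 0, "az": 0.003, "gripper": 0.3},
  {"dx": 0.086, "dy": 0.387, "dz": 0, "ax": 0, "ay": 0, "az": 0.003, "gripper": 0.3},
  {"dx": 0.086, "dy": 0.387, "dz": -0.25, "ax": 0, "ay": 0, "az": 0.003, "gripper": 0.3},
  {"dx": 0.086, "dy": 0.387, "dz": -0.5, "ax": 0, "ay": 0, "az": 0.003, "gripper": 0.3},
  {"dx": 0.086, "dy": 0.387, "dz": -0.75, "ax": 0, "ay": 0, "az": 0.003, "gripper": 0.3},
  {"dx": 0.086, "dy": 0.387, "dz": -0.75, "ax": 0, "ay": 0, "az": 0.003, "gripper": 0.3},
  {"dx": 0.086, "dy": 0.387, "dz": -0.75, "ax": 0, "ay": 0, "az": 0.003, "gripper": 0.3},
])

```text
time: 3.9
eef_pos: [0.5649, 0.1876, 0.2615]
tcp_rot: [0.617, 0.787, -0.0, -0.0]
contact_force: [-0.5, -0.2, 1.4]
opening: 0.652
finger_force: 0.0
```

```bash
python3 - <<'E'
from h import *
s=get_state();print(s['time'],s['eef_pos'],s['tcp_rot'],s['contact_force'],s['opening'])
c=snap('wrist','w3'); C=cloud(c)
m=(C[...,2]>.183)&(C[...,2]<.21)&(C[...,0]>.5)&(C[...,0]<.65)&(C[...,1]>.16)&(C[...,1]<.22)
L=cv2.connectedComponentsWithStats(m.astype(np.uint8))
for i in range(1,L[0]):
    if L[2][i,4]>60: q=C[L[1]==i]; print(L[2][i],q.mean(0).round(4),np.median(q[:,2]).round(4),[(v if isinstance(v,float) else np.round(v,1)) for v in cv2.minAreaRect((q[:,:2]*1000).astype(np.float32))])
E
```

```text
3.9 [0.56492794 0.18758417 0.26150836] [ 6.17404783e-01  7.86645537e-01 -3.30120449e-04 -1.55793166e-04] [-0.4702408  -0.24567254  1.42035853] 0.6516129179295493
[ 303  208   44   38 1580] [0.5643 0.1891 0.1916] 0.1927 [array([564.6, 188. ]), array([25.6, 20.3]), 13.659660339355469]
```

Request:
jog_arm([
  {"dx": 0, "dy": 0, "dz": -0.2, "ax": 0, "ay": 0, "az": 0, "gripper": 0.3},
  {"dx": 0, "dy": 0, "dz": -0.4, "ax": 0, "ay": 0, "az": 0, "gripper": 0.3},
  {"dx": 0, "dy": 0, "dz": -0.6, "ax": 0, "ay": 0, "az": 0, "gripper": 0.3},
  {"dx": 0, "dy": 0, "dz": -0.79, "ax": 0, "ay": 0, "az": 0, "gripper": 0.3},
  {"dx": 0, "dy": 0, "dz": -0.79, "ax": 0, "ay": 0, "az": 0, "gripper": 0.3},
  {"dx": 0, "dy": 0, "dz": -0.79, "ax": 0, "ay": 0, "az": 0, "gripper": 0.1},
  {"dx": 0, "dy": 0, "dz": -0.79, "ax": 0, "ay": 0, "az": 0, "gripper": 0},
], force=40)

```text
time: 4.65
eef_pos: [0.5666, 0.1888, 0.1694]
tcp_rot: [0.617, 0.787, 0.002, 0.002]
contact_force: [-0.0, 0.3, 0.3]
opening: 0.5
finger_force: 0.0
```

Request:
jog_arm([
  {"dx": 0, "dy": 0, "dz": 0, "ax": 0, "ay": 0, "az": 0, "gripper": -0.2},
  {"dx": 0, "dy": 0, "dz": 0, "ax": 0, "ay": 0, "az": 0, "gripper": -0.3},
  {"dx": 0, "dy": 0, "dz": 0, "ax": 0, "ay": 0, "az": 0, "gripper": -0.4},
  {"dx": 0, "dy": 0, "dz": 0, "ax": 0, "ay": 0, "az": 0, "gripper": -1},
  {"dx": 0, "dy": 0, "dz": 0, "ax": 0, "ay": 0, "az": 0, "gripper": -1},
  {"dx": 0, "dy": 0, "dz": 0, "ax": 0, "ay": 0, "az": 0, "gripper": -1},
  {"dx": 0, "dy": 0, "dz": 0, "ax": 0, "ay": 0, "az": 0, "gripper": -1},
  {"dx": 0, "dy": 0, "dz": 0, "ax": 0, "ay": 0, "az": 0, "gripper": -1},
], force=40)

```text
time: 5.45
eef_pos: [0.5654, 0.1888, 0.1676]
tcp_rot: [0.617, 0.787, 0.0, 0.0]
contact_force: [-1.4, -0.2, 5.9]
opening: 0.297
finger_force: 40.3
```

```bash
python3 - <<'E'
from h import *
s=get_state();print(s)
E
```

```text
{'time': 5.45, 'qpos': array([ 1.52147753e-01,  2.01728809e-01,  1.84854841e+00, -5.41981013e-05,
        1.09004517e+00, -8.92563404e-02]), 'dq': array([ 0.00053995, -0.0007879 ,  0.00070744, -0.00072566, -0.00143373,
        0.00116151]), 'joint_efforts': array([-7.96103245e-02, -3.18556452e+01, -2.48917168e+01,  2.81053997e-02,
       -3.84676885e-01, -1.66677015e-03]), 'eef_pos': array([0.56540687, 0.18876372, 0.1676349 ]), 'tcp_rot': array([6.16809997e-01, 7.87111824e-01, 4.46551536e-04, 4.52285467e-04]), 'contact_force': array([-1.35287316, -0.23984099,  5.8738333 ]), 'wrist_torque': array([-0.06303409,  0.25346267, -0.02400205]), 'finger_force': 40.28978705406189, 'opening': 0.2970041645241098}
```

Grip is good: opening 25 mm, 40 N. Lift 1 mm and slide out level along the rack's -x.

Request:
jog_arm([
  {"dx": 0, "dy": 0, "dz": 0.01, "ax": 0, "ay": 0, "az": 0, "gripper": -1},
  {"dx": -0.08, "dy": -0.0195, "dz": 0.01, "ax": 0, "ay": 0, "az": 0, "gripper": -1},
  {"dx": -0.16, "dy": -0.039, "dz": 0.01, "ax": 0, "ay": 0, "az": 0, "gripper": -1},
  {"dx": -0.24, "dy": -0.0585, "dz": 0.01, "ax": 0, "ay": 0, "az": 0, "gripper": -1},
  {"dx": -0.32, "dy": -0.078, "dz": 0.01, "ax": 0, "ay": 0, "az": 0, "gripper": -1},
  {"dx": -0.4, "dy": -0.0975, "dz": 0.01, "ax": 0, "ay": 0, "az": 0, "gripper": -1},
  {"dx": -0.48, "dy": -0.117, "dz": 0.01, "ax": 0, "ay": 0, "az": 0, "gripper": -1},
  {"dx": -0.5, "dy": -0.122, "dz": 0.01, "ax": 0, "ay": 0, "az": 0, "gripper": -1},
  {"dx": -0.5, "dy": -0.122, "dz": 0.01, "ax": 0, "ay": 0, "az": 0, "gripper": -1},
])

```text
time: 6.35
eef_pos: [0.5036, 0.1738, 0.1667]
tcp_rot: [0.617, 0.787, -0.001, -0.001]
contact_force: [0.5, -0.1, -2.9]
opening: 0.299
finger_force: 39.7
```

```bash
python3 - <<'E'
from h import *
s=get_state();print(s['time'],s['eef_pos'],s['tcp_rot'],s['contact_force'],s['opening'],s['finger_force'])
c=snap('wrist','w4'); C=cloud(c)
m=(C[...,2]>.183)&(C[...,2]<.205)&(C[...,0]>.48)&(C[...,0]<.65)&(C[...,1]>.0)&(C[...,1]<.3)
L=cv2.connectedComponentsWithStats(m.astype(np.uint8))
for i in range(1,L[0]):
    if L[2][i,4]>60: q=C[L[1]==i]; print(L[2][i],q.mean(0).round(4),np.median(q[:,2]).round(4),[(v if isinstance(v,float) else np.round(v,1)) for v in cv2.minAreaRect((q[:,:2]*1000).astype(np.float32))])
c=snap('side','s1')
cv2.imwrite('pics/s1b.png',cv2.resize(c['frame'][160:310,200:340],None,fx=4,fy=4,interpolation=cv2.INTER_CUBIC))
E
```

```text
6.35 [0.50355532 0.17382697 0.16665241] [ 0.61681508  0.78710711 -0.00091154 -0.00084937] [ 0.48764418 -0.0937908  -2.93006301] 0.2985719718856998 39.71250772476196
[ 507  131   86   71 4652] [0.5466 0.2453 0.193 ] 0.1934 [array([548.7, 244.8]), array([19.5, 17.6]), 88.28744506835938]
[252 296  31  81 928] [0.4841 0.1793 0.1924] 0.1925 [array([488.6, 172.2]), array([ 8.1, 26.5]), 27.948091506958008]
[ 365  296  145  104 6795] [0.5339 0.1867 0.1964] 0.1973 [array([533.5, 182. ]), array([38.8, 27.1]), 14.515680313110352]
[ 285  303   78   70 4953] [0.5023 0.1751 0.1904] 0.1916 [array([502.8, 172.8]), array([26.3, 21.6]), 12.42203426361084]
```

View pics/s1b.png

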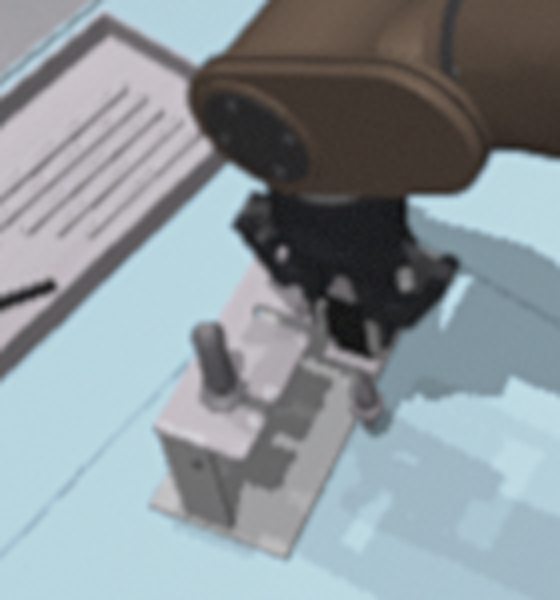

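Side view: the gauge hangs upright in the jaws, clear of the rack, with its collar at crop (370,415). The other instruments are undisturbed. Now lift and carry it to the bore.

Request:
jog_arm([
  {"dx": 0, "dy": 0, "dz": 0.2, "ax": 0, "ay": 0, "az": 0, "gripper": -1},
  {"dx": 0, "dy": 0, "dz": 0.5, "ax": 0, "ay": 0, "az": 0, "gripper": -1},
  {"dx": 0, "dy": 0, "dz": 0.8, "ax": 0, "ay": 0, "az": 0, "gripper": -1},
  {"dx": 0, "dy": 0, "dz": 1, "ax": 0, "ay": 0, "az": 0, "gripper": -1},
])

```text
time: 6.85
eef_pos: [0.506, 0.1742, 0.2907]
tcp_rot: [0.617, 0.787, 0.001, 0.001]
contact_force: [0.1, -0.5, -2.9]
opening: 0.299
finger_force: 40.2
```

Request:
jog_arm([
  {"dx": 0, "dy": -0.1, "dz": 0.25, "ax": 0, "ay": 0, "az": 0, "gripper": -1},
  {"dx": 0, "dy": -0.4, "dz": 0.5, "ax": 0, "ay": 0, "az": 0, "gripper": -1},
  {"dx": 0, "dy": -0.7, "dz": 0.5, "ax": 0, "ay": 0, "az": 0, "gripper": -1},
  {"dx": 0, "dy": -1, "dz": 0.5, "ax": 0, "ay": 0, "az": 0, "gripper": -1},
])

```text
time: 7.25
eef_pos: [0.5056, 0.0529, 0.3494]
tcp_rot: [0.616, 0.787, 0.001, 0.001]
contact_force: [0.9, 0.1, -3.0]
opening: 0.301
finger_force: 40.1
```

Request:
jog_arm([
  {"dx": 0.1, "dy": -0.35, "dz": 0, "ax": 0, "ay": 0, "az": 0, "gripper": -1},
  {"dx": 0.2, "dy": -0.7, "dz": 0, "ax": 0, "ay": 0, "az": 0, "gripper": -1},
  {"dx": 0.2, "dy": -1, "dz": 0, "ax": 0, "ay": 0, "az": 0, "gripper": -1},
])

```text
time: 7.55
eef_pos: [0.5298, -0.0683, 0.3474]
tcp_rot: [0.617, 0.787, -0.0, 0.0]
contact_force: [0.3, -0.3, -2.8]
opening: 0.3
finger_force: 40.3
```

Request:
jog_arm([
  {"dx": 0.1, "dy": -0.35, "dz": 0, "ax": 0, "ay": 0, "az": 0, "gripper": -1},
  {"dx": 0.2, "dy": -0.7, "dz": 0, "ax": 0, "ay": 0, "az": 0, "gripper": -1},
  {"dx": 0.2, "dy": -1, "dz": 0, "ax": 0, "ay": 0, "az": 0, "gripper": -1},
])

```text
time: 7.85
eef_pos: [0.5538, -0.1884, 0.3471]
tcp_rot: [0.617, 0.787, -0.0, -0.0]
contact_force: [1.5, 0.2, -3.1]
opening: 0.298
finger_force: 40.4
```

Request:
jog_arm([
  {"dx": 0, "dy": -0.35, "dz": 0, "ax": 0, "ay": 0, "az": 0, "gripper": -1},
  {"dx": 0, "dy": -0.6, "dz": 0, "ax": 0, "ay": 0, "az": 0, "gripper": -1},
  {"dx": 0, "dy": -0.7, "dz": 0, "ax": 0, "ay": 0, "az": 0, "gripper": -1},
  {"dx": 0, "dy": -0.7, "dz": 0, "ax": 0, "ay": 0, "az": 0, "gripper": -1},
  {"dx": 0, "dy": -0.7, "dz": 0, "ax": 0, "ay": 0, "az": 0, "gripper": -1},
])

```text
time: 8.35
eef_pos: [0.5531, -0.2692, 0.3473]
tcp_rot: [0.617, 0.787, 0.0, -0.001]
contact_force: [0.2, -0.6, -2.6]
opening: 0.299
finger_force: 40.4
```

```bash
python3 - <<'E'
from h import *
s=get_state();print(s['time'],s['eef_pos'],s['tcp_rot'],s['contact_force'],s['opening'],s['finger_force'])
c=snap('side','s2');p=s['eef_pos']
print('tip',proj(c,p-[0,0,.1426]),'bore',proj(c,[.5515,-.2695,.13]))
cv2.imwrite('pics/s2b.png',cv2.resize(c['frame'][80:200,310:430],None,fx=5,fy=5,interpolation=cv2.INTER_CUBIC))
E
```

```text
8.35 [ 0.55306243 -0.26916446  0.34729742] [ 6.16738131e-01  7.87168041e-01  4.07951950e-04 -6.21562754e-04] [ 0.24253822 -0.5764501  -2.59101257] 0.2990677294447993 40.37832856178284
tip [368.92137841 118.05537096] bore [367.10764081 137.35179847]
```

View pics/s2b.png

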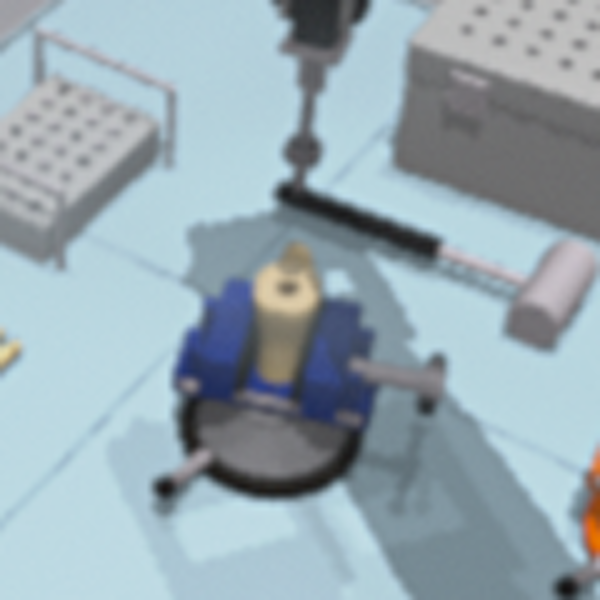

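Side crop: tip at about (370,118) against a predicted (369,118), bore at (367,138) against a predicted (367,137). The measurements agree. Lower the tip to just above the mouth and check.

Request:
jog_arm([
  {"dx": -0.015, "dy": 0, "dz": -0.15, "ax": 0, "ay": 0, "az": 0, "gripper": -1},
  {"dx": -0.015, "dy": 0, "dz": -0.3, "ax": 0, "ay": 0, "az": 0, "gripper": -1},
  {"dx": -0.015, "dy": 0, "dz": -0.45, "ax": 0, "ay": 0, "az": 0, "gripper": -1},
  {"dx": -0.015, "dy": 0, "dz": -0.57, "ax": 0, "ay": 0, "az": 0, "gripper": -1},
  {"dx": -0.015, "dy": 0, "dz": -0.57, "ax": 0, "ay": 0, "az": 0, "gripper": -1},
  {"dx": -0.015, "dy": 0, "dz": -0.57, "ax": 0, "ay": 0, "az": 0, "gripper": -1},
])

```text
time: 9.0
eef_pos: [0.5514, -0.2693, 0.2795]
tcp_rot: [0.616, 0.787, 0.0, 0.0]
contact_force: [0.4, 0.0, -3.2]
opening: 0.299
finger_force: 40.3
```

```bash
python3 - <<'E'
from h import *
s=get_state();print(s['time'],s['eef_pos'],s['tcp_rot'],s['contact_force'],s['opening'],s['finger_force'])
c=snap('side','s3');p=s['eef_pos']
print('tip',proj(c,p-[0,0,.1426]),'bore',proj(c,[.5515,-.2695,.13]))
w=snap('wrist','w5')
print('w tip',proj(w,p-[0,0,.1426]),'bore',proj(w,[.5508,-.27,.13]))
o=np.zeros((600,800,3),np.uint8)
o[:,:400]=cv2.resize(c['frame'][100:160,347:387],(400,600),interpolation=cv2.INTER_CUBIC)
x=w['frame'][180:360,220:420] ;o[:360,400:]=cv2.convertScaleAbs(cv2.resize(x,(400,360),interpolation=cv2.INTER_CUBIC),alpha=1.5)
cv2.imwrite('pics/s3b.png',o)
E
```

```text
9.0 [ 0.5513717  -0.26933089  0.27954545] [6.16465146e-01 7.87382194e-01 4.95789029e-05 4.57730453e-05] [ 0.37243815  0.04941732 -3.16246006] 0.29871290234867726 40.28636813163757
tip [367.32148572 135.69877562] bore [367.10764081 137.35179847]
w tip [324.00340862 191.75989304] bore [323.07317096 189.84932135]
```

View pics/s3b.png

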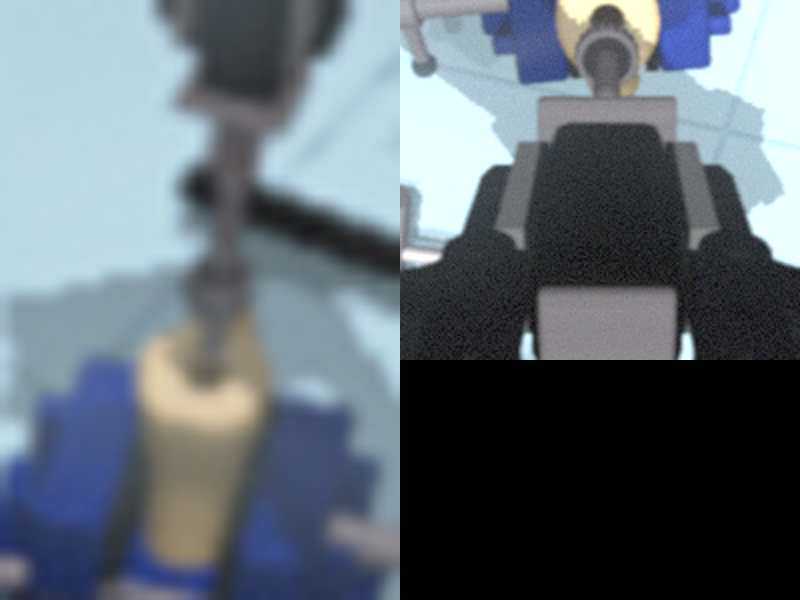

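Wrist view: the rod tip points into the dark bore, around pixel (322,187), with the collar above it. Side view: the tip is right over the mouth. Lowering in steps, watching the force.

Request:
jog_arm([
  {"dx": 0, "dy": 0, "dz": -0.04, "ax": 0, "ay": 0, "az": 0, "gripper": -1},
  {"dx": 0, "dy": 0, "dz": -0.08, "ax": 0, "ay": 0, "az": 0, "gripper": -1},
  {"dx": 0, "dy": 0, "dz": -0.12, "ax": 0, "ay": 0, "az": 0, "gripper": -1},
  {"dx": 0, "dy": 0, "dz": -0.12, "ax": 0, "ay": 0, "az": 0, "gripper": -1},
])

```text
time: 9.5
eef_pos: [0.5506, -0.2697, 0.2635]
tcp_rot: [0.617, 0.787, -0.0, -0.001]
contact_force: [0.7, -0.4, -1.9]
opening: 0.304
finger_force: 40.4
```

Request:
jog_arm([
  {"dx": 0, "dy": 0, "dz": -0.04, "ax": 0, "ay": 0, "az": 0, "gripper": -1},
  {"dx": 0, "dy": 0, "dz": -0.08, "ax": 0, "ay": 0, "az": 0, "gripper": -1},
  {"dx": 0, "dy": 0, "dz": -0.12, "ax": 0, "ay": 0, "az": 0, "gripper": -1},
  {"dx": 0, "dy": 0, "dz": -0.16, "ax": 0, "ay": 0, "az": 0, "gripper": -1},
  {"dx": 0, "dy": 0, "dz": -0.16, "ax": 0, "ay": 0, "az": 0, "gripper": -1},
])

```text
time: 10.0
eef_pos: [0.551, -0.2699, 0.2451]
tcp_rot: [0.617, 0.787, -0.0, -0.0]
contact_force: [-0.6, -0.1, -3.1]
opening: 0.295
finger_force: 40.4
```

Request:
jog_arm([
  {"dx": 0, "dy": 0, "dz": -0.03, "ax": 0, "ay": 0, "az": 0, "gripper": -1},
  {"dx": 0, "dy": 0, "dz": -0.06, "ax": 0, "ay": 0, "az": 0, "gripper": -1},
  {"dx": 0, "dy": 0, "dz": -0.09, "ax": 0, "ay": 0, "az": 0, "gripper": -1},
  {"dx": 0, "dy": 0, "dz": -0.09, "ax": 0, "ay": 0, "az": 0, "gripper": -1},
])

```text
time: 10.4
eef_pos: [0.5511, -0.27, 0.2342]
tcp_rot: [0.617, 0.787, 0.0, 0.0]
contact_force: [0.2, -0.0, -2.6]
opening: 0.299
finger_force: 40.5
```

```bash
python3 - <<'E'
from h import *
s=get_state();print(s['time'],s['eef_pos'],s['contact_force'],s['wrist_torque'])
c=snap('side','s4');w=snap('wrist','w6')
print('wr mouth',proj(w,[.551,-.27,.13]),'side mouth',proj(c,[.551,-.27,.13]))
C=cloud(w)
for v in range(150,240,5): print(v,C[v,322].round(4),end=' ')
o=np.zeros((600,800,3),np.uint8)
o[:,:400]=cv2.resize(c['frame'][100:160,347:387],(400,600),interpolation=cv2.INTER_CUBIC)
o[:500,400:]=cv2.convertScaleAbs(cv2.resize(w['frame'][110:235,272:372],(400,500),interpolation=cv2.INTER_CUBIC),alpha=1.5)
cv2.imwrite('pics/s4b.png',o)
E
```

```text
10.4 [ 0.55114651 -0.27000353  0.23423471] [ 0.18490323 -0.0295127  -2.64008555] [-0.04374392 -0.06122633  0.04067229]
wr mouth [324.43659598 209.58534198] side mouth [367.33212351 137.3261912 ]
150 [ 0.5429 -0.2447  0.0525] 155 [ 0.5437 -0.248   0.0573] 160 [ 0.5445 -0.2511  0.0626] 165 [ 0.5455 -0.2552  0.0628] 170 [ 0.5457 -0.2558  0.0785] 175 [ 0.5441 -0.2489  0.1231] 180 [ 0.5445 -0.2504  0.1304] 185 [ 0.5454 -0.2538  0.1298] 190 [ 0.5462 -0.2574  0.129 ] 195 [ 0.5471 -0.2608  0.1289] 200 [ 0.5473 -0.2619  0.1362] 205 [ 0.5479 -0.2641  0.1394] 210 [ 0.5487 -0.2672  0.1398] 215 [ 0.5489 -0.2681  0.1466] 220 [ 0.5491 -0.2688  0.1533] 225 [ 0.549  -0.2683  0.1625] 230 [ 0.5466 -0.2583  0.1942] 235 [ 0.5472 -0.2604  0.1953]
```

View pics/s4b.png

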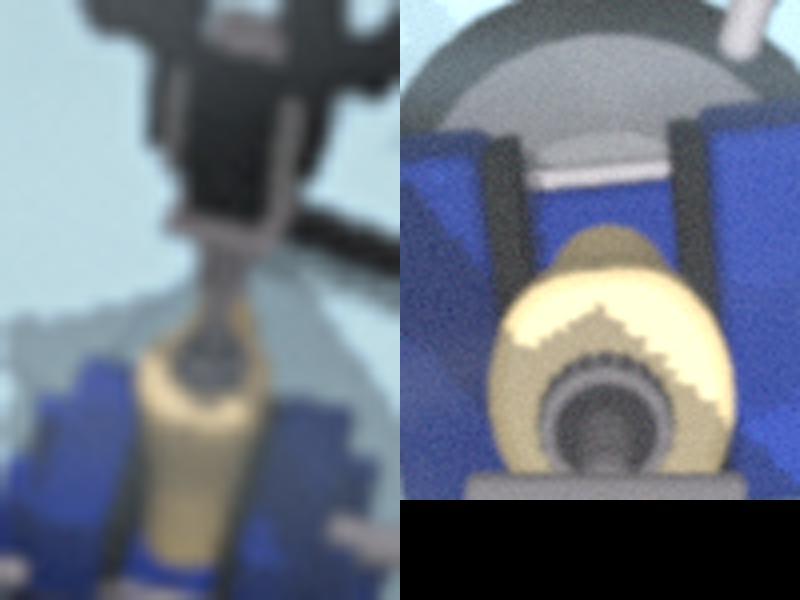

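The collar sits on the face: its top is at z≈0.139 and the face at 0.130. Keep going in small steps to the floor.

Request:
jog_arm([
  {"dx": 0, "dy": 0, "dz": -0.015, "ax": 0, "ay": 0, "az": 0, "gripper": -1},
  {"dx": 0, "dy": 0, "dz": -0.03, "ax": 0, "ay": 0, "az": 0, "gripper": -1},
  {"dx": 0, "dy": 0, "dz": -0.03, "ax": 0, "ay": 0, "az": 0, "gripper": -1},
])

```text
time: 10.8
eef_pos: [0.5512, -0.27, 0.2311]
tcp_rot: [0.617, 0.787, 0.0, 0.0]
contact_force: [-0.8, 0.9, -1.2]
opening: 0.301
finger_force: 40.8
```

Request:
jog_arm([
  {"dx": 0, "dy": 0, "dz": -0.007, "ax": 0, "ay": 0, "az": 0, "gripper": -1},
  {"dx": 0, "dy": 0, "dz": -0.012, "ax": 0, "ay": 0, "az": 0, "gripper": -1},
  {"dx": 0, "dy": 0, "dz": -0.012, "ax": 0, "ay": 0, "az": 0, "gripper": -1},
])

```text
time: 11.1
eef_pos: [0.5512, -0.27, 0.2298]
tcp_rot: [0.617, 0.787, 0.0, 0.0]
contact_force: [-0.7, -0.2, 0.0]
opening: 0.296
finger_force: 40.8
```

Request:
jog_arm([
  {"dx": 0, "dy": 0, "dz": -0.008, "ax": 0, "ay": 0, "az": 0, "gripper": -1},
  {"dx": 0, "dy": 0, "dz": -0.008, "ax": 0, "ay": 0, "az": 0, "gripper": -1},
  {"dx": 0, "dy": 0, "dz": -0.008, "ax": 0, "ay": 0, "az": 0, "gripper": -1},
])

```text
time: 11.4
eef_pos: [0.5512, -0.27, 0.2287]
tcp_rot: [0.617, 0.787, 0.0, 0.0]
contact_force: [0.1, 1.3, 0.6]
opening: 0.296
finger_force: 40.8
```

Request:
jog_arm([
  {"dx": 0, "dy": 0, "dz": -0.008, "ax": 0, "ay": 0, "az": 0, "gripper": -1},
  {"dx": 0, "dy": 0, "dz": -0.008, "ax": 0, "ay": 0, "az": 0, "gripper": -1},
  {"dx": 0, "dy": 0, "dz": -0.008, "ax": 0, "ay": 0, "az": 0, "gripper": -1},
])

```text
time: 11.7
eef_pos: [0.5512, -0.2701, 0.2285]
tcp_rot: [0.617, 0.787, -0.0, 0.0]
contact_force: [-1.2, 0.0, 3.4]
opening: 0.302
finger_force: 41.2
```

Request:
jog_arm([
  {"dx": 0, "dy": 0, "dz": -0.006, "ax": 0, "ay": 0, "az": 0, "gripper": -1},
  {"dx": 0, "dy": 0, "dz": -0.006, "ax": 0, "ay": 0, "az": 0, "gripper": -1},
  {"dx": 0, "dy": 0, "dz": -0.006, "ax": 0, "ay": 0, "az": 0, "gripper": -1},
])

```text
time: 12.0
eef_pos: [0.5513, -0.2701, 0.2284]
tcp_rot: [0.617, 0.787, -0.0, 0.0]
contact_force: [-1.8, 1.0, 5.4]
opening: 0.302
finger_force: 41.6
```

Request:
jog_arm([
  {"dx": 0, "dy": 0, "dz": -0.006, "ax": 0, "ay": 0, "az": 0, "gripper": -1},
  {"dx": 0, "dy": 0, "dz": -0.006, "ax": 0, "ay": 0, "az": 0, "gripper": -1},
  {"dx": 0, "dy": 0, "dz": -0.006, "ax": 0, "ay": 0, "az": 0, "gripper": -1},
])

```text
time: 12.3
eef_pos: [0.5513, -0.2702, 0.2283]
tcp_rot: [0.617, 0.787, -0.0, 0.0]
contact_force: [-1.5, 1.0, 6.9]
opening: 0.297
finger_force: 41.8
```

It has bottomed out: z is steady at 0.2284 while the force rises. Hold for 1.4 s, then draw it out.

Request:
jog_arm([
  {"dx": 0, "dy": 0, "dz": 0, "ax": 0, "ay": 0, "az": 0, "gripper": -1},
  {"dx": 0, "dy": 0, "dz": 0, "ax": 0, "ay": 0, "az": 0, "gripper": -1},
  {"dx": 0, "dy": 0, "dz": 0, "ax": 0, "ay": 0, "az": 0, "gripper": -1},
  {"dx": 0, "dy": 0, "dz": 0, "ax": 0, "ay": 0, "az": 0, "gripper": -1},
  {"dx": 0, "dy": 0, "dz": 0, "ax": 0, "ay": 0, "az": 0, "gripper": -1},
  {"dx": 0, "dy": 0, "dz": 0, "ax": 0, "ay": 0, "az": 0, "gripper": -1},
  {"dx": 0, "dy": 0, "dz": 0, "ax": 0, "ay": 0, "az": 0, "gripper": -1},
  {"dx": 0, "dy": 0, "dz": 0, "ax": 0, "ay": 0, "az": 0, "gripper": -1},
  {"dx": 0, "dy": 0, "dz": 0, "ax": 0, "ay": 0, "az": 0, "gripper": -1},
  {"dx": 0, "dy": 0, "dz": 0, "ax": 0, "ay": 0, "az": 0, "gripper": -1},
])

```text
time: 13.3
eef_pos: [0.5513, -0.2701, 0.2283]
tcp_rot: [0.617, 0.787, -0.0, 0.0]
contact_force: [-2.7, 1.3, 8.0]
opening: 0.3
finger_force: 41.8
```

Request:
jog_arm([
  {"dx": 0, "dy": 0, "dz": 0, "ax": 0, "ay": 0, "az": 0, "gripper": -1},
  {"dx": 0, "dy": 0, "dz": 0, "ax": 0, "ay": 0, "az": 0, "gripper": -1},
  {"dx": 0, "dy": 0, "dz": 0, "ax": 0, "ay": 0, "az": 0, "gripper": -1},
  {"dx": 0, "dy": 0, "dz": 0, "ax": 0, "ay": 0, "az": 0, "gripper": -1},
  {"dx": 0, "dy": 0, "dz": 0.1, "ax": 0, "ay": 0, "az": 0, "gripper": -1},
  {"dx": 0, "dy": 0, "dz": 0.25, "ax": 0, "ay": 0, "az": 0, "gripper": -1},
  {"dx": 0, "dy": 0, "dz": 0.45, "ax": 0, "ay": 0, "az": 0, "gripper": -1},
  {"dx": 0, "dy": 0, "dz": 0.7, "ax": 0, "ay": 0, "az": 0, "gripper": -1},
  {"dx": 0, "dy": 0, "dz": 1, "ax": 0, "ay": 0, "az": 0, "gripper": -1},
  {"dx": 0, "dy": 0, "dz": 1, "ax": 0, "ay": 0, "az": 0, "gripper": -1},
])

```text
time: 14.3
eef_pos: [0.5529, -0.2711, 0.3528]
tcp_rot: [0.617, 0.787, 0.0, 0.006]
contact_force: [0.4, 0.6, -1.2]
opening: 0.295
finger_force: 40.6
```

Request:
jog_arm([
  {"dx": 0, "dy": 0.2, "dz": 0, "ax": 0, "ay": 0, "az": 0, "gripper": -1},
  {"dx": 0, "dy": 0.5, "dz": 0, "ax": 0, "ay": 0, "az": 0, "gripper": -1},
  {"dx": 0, "dy": 0.7, "dz": 0, "ax": 0, "ay": 0, "az": 0, "gripper": -1},
])

```text
time: 14.6
eef_pos: [0.5506, -0.1842, 0.3439]
tcp_rot: [0.617, 0.787, 0.0, -0.002]
contact_force: [-0.4, -0.7, -2.6]
opening: 0.3
finger_force: 40.4
```

Request:
jog_arm([
  {"dx": -0.1, "dy": 0.35, "dz": 0, "ax": 0, "ay": 0, "az": 0, "gripper": -1},
  {"dx": -0.2, "dy": 0.7, "dz": 0, "ax": 0, "ay": 0, "az": 0, "gripper": -1},
  {"dx": -0.2, "dy": 1, "dz": 0, "ax": 0, "ay": 0, "az": 0, "gripper": -1},
])

```text
time: 14.9
eef_pos: [0.5255, -0.064, 0.3441]
tcp_rot: [0.617, 0.787, -0.0, -0.002]
contact_force: [1.0, 0.4, -2.3]
opening: 0.296
finger_force: 40.4
```

Request:
jog_arm([
  {"dx": -0.1, "dy": 0.35, "dz": 0, "ax": 0, "ay": 0, "az": 0, "gripper": -1},
  {"dx": -0.2, "dy": 0.7, "dz": 0, "ax": 0, "ay": 0, "az": 0, "gripper": -1},
  {"dx": -0.2, "dy": 1, "dz": 0, "ax": 0, "ay": 0, "az": 0, "gripper": -1},
])

```text
time: 15.2
eef_pos: [0.5014, 0.056, 0.3444]
tcp_rot: [0.617, 0.787, -0.001, -0.001]
contact_force: [-0.0, -0.7, -2.2]
opening: 0.296
finger_force: 40.4
```

Request:
jog_arm([
  {"dx": 0, "dy": 0.35, "dz": 0, "ax": 0, "ay": 0, "az": 0, "gripper": -1},
  {"dx": 0, "dy": 0.7, "dz": 0, "ax": 0, "ay": 0, "az": 0, "gripper": -1},
  {"dx": 0, "dy": 0.95, "dz": 0, "ax": 0, "ay": 0, "az": 0, "gripper": -1},
  {"dx": 0, "dy": 1, "dz": 0, "ax": 0, "ay": 0, "az": 0, "gripper": -1},
  {"dx": 0, "dy": 1, "dz": 0, "ax": 0, "ay": 0, "az": 0, "gripper": -1},
  {"dx": 0, "dy": 1, "dz": 0, "ax": 0, "ay": 0, "az": 0, "gripper": -1},
])

```text
time: 15.8
eef_pos: [0.503, 0.1732, 0.3453]
tcp_rot: [0.617, 0.787, -0.001, -0.0]
contact_force: [-0.3, -0.6, -2.4]
opening: 0.302
finger_force: 40.4
```

Request:
jog_arm([
  {"dx": 0, "dy": 0.004, "dz": -0.2, "ax": 0, "ay": 0, "az": 0, "gripper": -1},
  {"dx": 0, "dy": 0.004, "dz": -0.5, "ax": 0, "ay": 0, "az": 0, "gripper": -1},
  {"dx": 0, "dy": 0.004, "dz": -0.8, "ax": 0, "ay": 0, "az": 0, "gripper": -1},
  {"dx": 0, "dy": 0.004, "dz": -1, "ax": 0, "ay": 0, "az": 0, "gripper": -1},
  {"dx": 0, "dy": 0.004, "dz": -1, "ax": 0, "ay": 0, "az": 0, "gripper": -1},
])

```text
time: 16.3
eef_pos: [0.5006, 0.1726, 0.2214]
tcp_rot: [0.618, 0.786, -0.004, -0.003]
contact_force: [-0.7, -0.9, -3.6]
opening: 0.304
finger_force: 40.3
```

Request:
jog_arm([
  {"dx": 0, "dy": 0, "dz": -0.2, "ax": 0, "ay": 0, "az": 0, "gripper": -1},
  {"dx": 0, "dy": 0, "dz": -0.4, "ax": 0, "ay": 0, "az": 0, "gripper": -1},
  {"dx": 0, "dy": 0, "dz": -0.465, "ax": 0, "ay": 0, "az": 0, "gripper": -1},
  {"dx": 0, "dy": 0, "dz": -0.465, "ax": 0, "ay": 0, "az": 0, "gripper": -1},
  {"dx": 0, "dy": 0, "dz": -0.465, "ax": 0, "ay": 0, "az": 0, "gripper": -1},
  {"dx": 0, "dy": 0, "dz": -0.465, "ax": 0, "ay": 0, "az": 0, "gripper": -1},
])

```text
time: 16.9
eef_pos: [0.5044, 0.1745, 0.1727]
tcp_rot: [0.617, 0.787, 0.001, 0.001]
contact_force: [-0.1, -0.0, -1.8]
opening: 0.299
finger_force: 40.4
```

```bash
python3 - <<'E'
from h import *
s=get_state();print(s['time'],s['eef_pos'],s['tcp_rot'],s['contact_force'],s['opening'],s['finger_force'])
c=snap('wrist','w7'); C=cloud(c); C0=cloud(load('w4'))
for K in (C0,C):
  m=(K[...,2]>.186)&(K[...,2]<.205)&(K[...,0]>.48)&(K[...,0]<.65)&(K[...,1]>.0)&(K[...,1]<.3)
  L=cv2.connectedComponentsWithStats(m.astype(np.uint8))
  for i in range(1,L[0]):
    if L[2][i,4]>60: q=K[L[1]==i]; print(L[2][i],q.mean(0).round(4),np.median(q[:,2]).round(4),[(v if isinstance(v,float) else np.round(v,1)) for v in cv2.minAreaRect((q[:,:2]*1000).astype(np.float32))])
E
```

```text
16.9 [0.50439465 0.17452367 0.17269918] [0.61691799 0.78702542 0.00127004 0.00125282] [-0.12949747 -0.03976589 -1.84180534] 0.29878564828435206 40.42358100414276
[ 512  131   81   71 4354] [0.5469 0.2453 0.1935] 0.1938 [array([548.7, 244.8]), array([19.5, 17.6]), 88.28744506835938]
[252 299  30  78 808] [0.484  0.1797 0.1935] 0.1937 [array([488.6, 172.2]), array([ 8.1, 26.5]), 27.948091506958008]
[ 366  298  144  102 6526] [0.5344 0.1866 0.1969] 0.1975 [array([533.5, 182. ]), array([38.8, 27.1]), 14.515680313110352]
[ 285  309   78   64 4530] [0.5025 0.1745 0.1909] 0.1917 [array([503. , 172.7]), array([25.8, 21.6]), 13.348296165466309]
[ 497  130   75   67 3780] [0.547  0.2453 0.1935] 0.1938 [array([549. , 244.8]), array([19.7, 18.2]), 88.99215698242188]
[  251   294   238    98 11034] [0.5135 0.1813 0.1975] 0.198 [array([516. , 178.4]), array([69.1, 27. ]), 13.303021430969238]
```

Request:
jog_arm([
  {"dx": 0, "dy": -0.003, "dz": -0.015, "ax": 0, "ay": 0, "az": 0, "gripper": -1},
  {"dx": 0, "dy": -0.003, "dz": -0.025, "ax": 0, "ay": 0, "az": 0, "gripper": -1},
  {"dx": 0, "dy": -0.003, "dz": -0.025, "ax": 0, "ay": 0, "az": 0, "gripper": -1},
  {"dx": 0, "dy": -0.003, "dz": -0.025, "ax": 0, "ay": 0, "az": 0, "gripper": -1},
  {"dx": 0, "dy": -0.003, "dz": -0.025, "ax": 0, "ay": 0, "az": 0, "gripper": -1},
])

```text
time: 17.45
eef_pos: [0.5031, 0.1742, 0.1676]
tcp_rot: [0.617, 0.787, -0.0, -0.0]
contact_force: [0.6, 0.6, -2.7]
opening: 0.3
finger_force: 40.4
```

Request:
jog_arm([
  {"dx": 0, "dy": -0.001, "dz": 0.01, "ax": 0, "ay": 0, "az": 0, "gripper": -1},
  {"dx": 0, "dy": -0.001, "dz": 0.01, "ax": 0, "ay": 0, "az": 0, "gripper": -1},
  {"dx": 0.06, "dy": 0.0135, "dz": 0.01, "ax": 0, "ay": 0, "az": 0, "gripper": -1},
  {"dx": 0.12, "dy": 0.028, "dz": 0.01, "ax": 0, "ay": 0, "az": 0, "gripper": -1},
  {"dx": 0.18, "dy": 0.0425, "dz": 0.01, "ax": 0, "ay": 0, "az": 0, "gripper": -1},
  {"dx": 0.24, "dy": 0.057, "dz": 0.01, "ax": 0, "ay": 0, "az": 0, "gripper": -1},
  {"dx": 0.28, "dy": 0.067, "dz": 0.01, "ax": 0, "ay": 0, "az": 0, "gripper": -1},
  {"dx": 0.28, "dy": 0.067, "dz": 0.01, "ax": 0, "ay": 0, "az": 0, "gripper": -1},
])

```text
time: 18.25
eef_pos: [0.5375, 0.1823, 0.1688]
tcp_rot: [0.617, 0.787, 0.0, 0.0]
contact_force: [0.2, 0.7, -2.1]
opening: 0.304
finger_force: 40.5
```

Request:
jog_arm([
  {"dx": 0.05, "dy": 0.01, "dz": 0, "ax": 0, "ay": 0, "az": 0, "gripper": -1},
  {"dx": 0.1, "dy": 0.022, "dz": 0, "ax": 0, "ay": 0, "az": 0, "gripper": -1},
  {"dx": 0.15, "dy": 0.034, "dz": 0, "ax": 0, "ay": 0, "az": 0, "gripper": -1},
  {"dx": 0.2, "dy": 0.046, "dz": 0, "ax": 0, "ay": 0, "az": 0, "gripper": -1},
  {"dx": 0.23, "dy": 0.054, "dz": 0, "ax": 0, "ay": 0, "az": 0, "gripper": -1},
  {"dx": 0.23, "dy": 0.054, "dz": 0, "ax": 0, "ay": 0, "az": 0, "gripper": -1},
])

```text
time: 18.85
eef_pos: [0.5649, 0.1887, 0.1689]
tcp_rot: [0.617, 0.787, 0.0, 0.0]
contact_force: [-0.4, -0.2, -3.3]
opening: 0.298
finger_force: 40.5
```

Request:
jog_arm([
  {"dx": 0.008, "dy": 0.002, "dz": 0, "ax": 0, "ay": 0, "az": 0, "gripper": -1},
  {"dx": 0.014, "dy": 0.0034, "dz": 0, "ax": 0, "ay": 0, "az": 0, "gripper": -1},
  {"dx": 0.014, "dy": 0.0034, "dz": -0.006, "ax": 0, "ay": 0, "az": 0, "gripper": -1},
  {"dx": 0.014, "dy": 0.0034, "dz": -0.012, "ax": 0, "ay": 0, "az": 0, "gripper": -1},
  {"dx": 0.014, "dy": 0.0034, "dz": -0.012, "ax": 0, "ay": 0, "az": 0, "gripper": -1},
  {"dx": 0.014, "dy": 0.0034, "dz": -0.012, "ax": 0, "ay": 0, "az": 0, "gripper": -1},
])

```text
time: 19.45
eef_pos: [0.566, 0.1891, 0.1677]
tcp_rot: [0.617, 0.787, 0.0, 0.0]
contact_force: [-0.8, -0.0, -0.8]
opening: 0.299
finger_force: 40.7
```

Request:
jog_arm([
  {"dx": 0.006, "dy": 0.0015, "dz": -0.002, "ax": 0, "ay": 0, "az": 0, "gripper": -1},
  {"dx": 0.006, "dy": 0.0015, "dz": -0.002, "ax": 0, "ay": 0, "az": 0, "gripper": -1},
  {"dx": 0.006, "dy": 0.0015, "dz": -0.002, "ax": 0, "ay": 0, "az": 0, "gripper": -0.3},
  {"dx": 0.006, "dy": 0.0015, "dz": -0.002, "ax": 0, "ay": 0, "az": 0, "gripper": -0.1},
  {"dx": 0.006, "dy": 0.0015, "dz": -0.002, "ax": 0, "ay": 0, "az": 0, "gripper": 0.1},
  {"dx": 0.006, "dy": 0.0015, "dz": -0.002, "ax": 0, "ay": 0, "az": 0, "gripper": 0.3},
  {"dx": 0.006, "dy": 0.0015, "dz": -0.002, "ax": 0, "ay": 0, "az": 0, "gripper": 0.3},
  {"dx": 0.006, "dy": 0.0015, "dz": -0.002, "ax": 0, "ay": 0, "az": 0, "gripper": 0.3},
])

```text
time: 20.25
eef_pos: [0.5668, 0.1893, 0.1671]
tcp_rot: [0.617, 0.787, 0.0, 0.0]
contact_force: [-0.9, 0.6, -0.5]
opening: 0.652
finger_force: 0.0
```

Request:
jog_arm([
  {"dx": 0, "dy": 0, "dz": 0.1, "ax": 0, "ay": 0, "az": 0, "gripper": 0.3},
  {"dx": 0, "dy": 0, "dz": 0.3, "ax": 0, "ay": 0, "az": 0, "gripper": 0.3},
  {"dx": 0, "dy": 0, "dz": 0.6, "ax": 0, "ay": 0, "az": 0, "gripper": 0.3},
  {"dx": 0, "dy": 0, "dz": 0.9, "ax": 0, "ay": 0, "az": 0, "gripper": 0.3},
  {"dx": 0, "dy": 0, "dz": 1, "ax": 0, "ay": 0, "az": 0, "gripper": 0.3},
  {"dx": 0, "dy": 0, "dz": 1, "ax": 0, "ay": 0, "az": 0, "gripper": 0.3},
])

```text
time: 20.85
eef_pos: [0.5679, 0.1895, 0.2907]
tcp_rot: [0.617, 0.787, 0.002, 0.002]
contact_force: [0.8, 0.0, -0.7]
opening: 0.655
finger_force: 0.0
```

Request:
jog_arm([
  {"dx": -0.1, "dy": -0.3, "dz": 0.3, "ax": 0, "ay": 0, "az": 0, "gripper": 0.3},
  {"dx": -0.1, "dy": -0.4, "dz": 0.55, "ax": 0, "ay": 0, "az": 0, "gripper": 0.3},
  {"dx": -0.1, "dy": -0.4, "dz": 0.55, "ax": 0, "ay": 0, "az": 0, "gripper": 0.3},
  {"dx": -0.1, "dy": -0.4, "dz": 0.55, "ax": 0, "ay": 0, "az": 0, "gripper": 0.3},
  {"dx": -0.1, "dy": -0.4, "dz": 0.55, "ax": 0, "ay": 0, "az": 0, "gripper": 0.3},
  {"dx": -0.1, "dy": -0.4, "dz": 0.55, "ax": 0, "ay": 0, "az": 0, "gripper": 0.3},
])

```text
time: 21.45
eef_pos: [0.554, 0.1416, 0.3505]
tcp_rot: [0.617, 0.787, -0.001, -0.002]
contact_force: [0.7, 0.0, 1.5]
opening: 0.649
finger_force: 0.0
```

```bash
python3 - <<'E'
from h import *
s=get_state();print(s['time'],s['eef_pos'],s['tcp_rot'],s['contact_force'],s['opening'])
c=snap('wrist','w8'); C=cloud(c)
m=(C[...,2]>.183)&(C[...,2]<.25)&(C[...,1]>-.05)&(C[...,0]>.5)&(C[...,0]<.65)
L=cv2.connectedComponentsWithStats(m.astype(np.uint8))
for i in range(1,L[0]):
    if L[2][i,4]>30: q=C[L[1]==i]; print(L[2][i],q.mean(0).round(4),np.median(q[:,2]).round(4),[(v if isinstance(v,float) else np.round(v,1)) for v in cv2.minAreaRect((q[:,:2]*1000).astype(np.float32))])
E
```

```text
21.45 [0.55403892 0.14161782 0.35045565] [ 0.6166161   0.78726093 -0.0014448  -0.0016531 ] [0.6708818  0.04765433 1.53817042] 0.64895145583604
[342  40  27  29 603] [0.5505 0.2445 0.1939] 0.1941 [array([550.9, 245. ]), array([19.2, 19.1]), 15.770868301391602]
[338 122  34  28 891] [0.5657 0.1879 0.192 ] 0.1928 [array([566.4, 187.4]), array([25.9, 21.4]), 13.959089279174805]
[337 193  28  28 608] [0.579  0.1291 0.1873] 0.1874 [array([579.3, 128.5]), array([22.9, 23.9]), 14.185142517089844]
[336 256  27  26 516] [0.5924 0.0731 0.1892] 0.1904 [array([592.5,  71.8]), array([24., 21.]), 34.681724548339844]
```

The gauge stands at its original height, 1.3 mm deeper in the slot than at the start, and the other instruments haven't moved. Handing in.

```bash
python3 -c "
from plant import job
print(job.sign_off())"
```

```text
the job is handed in; nothing more can be done
None
```

The gauge bottomed out in the bore with its collar on the sawn face, was held there for over a second, and is back in its rack slot, upright and let go; I handed the job in at about 21 s. I didn't re-measure the collar after drawing the gauge out, and sign-off returned no verdict.

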